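# Quarter-turn the propagator and hold its bayonet vent cap half shut

## Robot

A 6-joint arm with a two-finger parallel gripper is mounted at the origin on the work surface. World frame = base frame: x ahead of the robot, y to its left, z up, the work surface at z = 0. Lengths are in m, angles in rad, forces in N, time in s.
With the tool pointing down it reaches from about 0.325 to 0.775 m from the base axis. Payload 5.5 kg.
Tool frame: the origin (TCP) lies at the very end of the fingers, on their centre line; the grasp point (between the pads) lies 19 mm behind it; x points along the fingers, y is the direction in which the jaws open and shut, and the axes are right-handed (so a half turn about x gives the same grasp; the last joint's range is limited). The gripper opens to 88 mm and grips with 3 to 60 N. Pads are 20 mm wide; open, the fingers measure 115 mm over their backs; the gripper's body (75 mm by 178 mm) begins 61 mm behind the grasp point.
Start: joints at [1.24, 0.091, 1.231, -0, 1.82, -0.057], TCP at [0.162, 0.578, 0.223] pointing down, gripper open.
Joint ranges: [-2.87, 2.87], [-0.86, 2.18], [0.17, 2.46], [-1.51, 4.65], [0.06, 2.69], [-2.65, 2.65]. Speed limits (rad/s): [2.57, 2.57, 3.01, 3.14, 3.14, 3.14].

## Interface

Orientations are given as a unit quaternion [x, y, z, w].
In Python, from bench import robot, hand, solve_ik, eyes, nets gives the robot as it stands. Calls block until the motion is done:
- robot.goto(position, orientation): joint-space move of the TCP to a pose.
- robot.line_to(position, speed=0.15, rot=None, stop_force=None): straight line of the TCP; rot=None keeps the orientation; speed is the mean speed in m/s. With stop_force (N) it stops when the force on the tool has changed by that much, and returns True; else False.
- robot.move_joints(angles): joint-space move.
- hand.set_gripper(opening, effort=None): opening from 0.0 (shut) to 1.0 (fully open); effort is the grip in N (None keeps the last); returns when the fingers have stopped.
- robot.hold(seconds).
- solve_ik(position, orientation): joint angles nearest the present ones, or None.
- robot.get_state(): the state.
- eyes.grab_frame(name): name is "scene" or "top"; returns a dict with "img" (384x512x3 uint8, blue, green, red), "fovy" (degrees; the focal length in pixels is half the picture's height over the tangent of half this angle, whatever the lens; pixels are square), "cx", "cy" (the principal point, pixels), "R" (3x3) and "t" (3): a world point X has camera coordinates R X + t. Camera axes: x right, y down, z forward; pixel columns grow to the right and rows downward; lengths in m; the calibration is good to about 2 mm. A picture is of the moment at which its call begins. There is no depth.
A pose or a line that the arm cannot do raises robot.MotionError and nothing moves.
- robot.hand_in(): hands the job in, once; it reports no verdict.
Trained networks look in the newest picture that a camera, given by its name, has taken for a name from the list of things; names that differ only in an ending like _2 or _b are one class to them, and where a whole thing is asked for, a point or a joint stands for the part that bears it (a point fixed in the world has none). Each returns a list of dicts, best first, with "score" (0 to 1); they miss things now and then, are a little off and sometimes report something else, mostly with a low value. They report only what shows in the picture. A call takes as long as a camera call. They do not tell look-alikes from the thing itself.
- nets.boxes_of(camera, query): "position" ([x, y, z] in m, in world coordinates, good to about 4 mm: the middle of the surface that is visible of it).
- nets.cut_out(camera, query): "mask" (384x512 bool, what is visible of it).
The state is a dict: "clock": time; "joints": joint angles; "dq": joint speeds; "tau": joint torques, N m; "tool_pos": TCP position; "tcp_rot": TCP orientation; "force": force on the tool from outside, world axes, zero at the start; "torque": the same for the moment, N m; "opening": opening from 0.0 (shut) to 1.0 (fully open).
Only numpy, scipy, OpenCV 4.12 (cv2) and the standard library are available. Lean on these libraries where they do the work, as an engineer would, in place of code of your own. Each camera call takes 0.05 s, during which the arm holds its last target.

## Task

Give the seedling propagator its quarter turn: swing the white turntable one notch anticlockwise (seen from above) by its wooden peg so that it sits in the next notch and the vent port comes round to the front. Then take the orange vent cap, drop its lugs through the slots of the bayonet port on the dome until it sits home, and twist it clockwise to the yellow half-way marks, half the way to the lock and without running it onto the lock click. There is no notch at half way, so do not let go: finish with the cap still gripped and held still there, and leave the orchid, mister, scoop and fork where they are.

Things in the scene. Friction and masses are not known exactly. Their poses are not given: they have to be found in the camera images.
- turntable: dark steel base of the indexed turntable, fixed to the cart; origin on the rotation axis at the cart's surface, z up, x level and pointing away from the robot's side. On its -x side, 177 mm from the axis, stands a yellow index tab 30 mm high. Above it turns a white round platter of radius 160 mm, its top 30 mm above the cart.
- dome_top (a point): centre of the flat crown (radius 80 mm, 124 mm above the cart) of the clear humidity dome, on the turntable's axis. The dome's foot has radius 96 mm and sits in a black tray of radius 100 mm; tray, dome and port are fixed to the platter and turn with it.
- platter (a joint): angle of the platter in rad, growing anticlockwise seen from above; it starts within 0.03 of 0. A sprung notch at every quarter turn (..., -1.571, 0, 1.571, 3.142). Leaving a notch takes up to about 0.5 N m (4 N at the peg); the pull fades to nothing half way to the next notch, and past there the spring draws the platter on into it.
- knob_top (a point): centre of the top of the wooden turning peg: upright, round, 20 mm diameter, from 30 to 92 mm above the cart, 145 mm from the turntable's axis; it turns with the platter and does not spin. It starts 135 degrees anticlockwise from the turntable's x axis; a quarter turn anticlockwise brings it past the yellow tab to 225 degrees.
- vent_port (a point): white bayonet port on the dome's crown, 33 mm from the turntable's axis, turning with the platter; origin on the port's axis at the crown (124 mm above the cart), z up, x along the entry slots, radially away from the turntable's axis. Round collar of outside radius 33 mm, its top 18 mm above the origin; the skirt round it has radius 41 mm.
- port_mouth (a point): centre of the collar's top, on which the cap's flange comes to rest. Opening of radius 22 mm in a 4 mm ledge, with entry slots 13 mm wide along the port's +x and -x, reaching 29 mm from the axis. Below the ledge the lugs turn only clockwise (from above): slots 0 degrees, lock stop 90; sprung click bumps are first felt at about 60 degrees.
- half_mark (a point): one of the two opposite yellow half-way marks on the skirt, 37.5 mm from the port's axis and 45 degrees clockwise from the slots (green marks); red marks at 90 degrees show the lock. At half way the cap's finger bar and lugs point at the yellow marks.
- vent_cap: loose orange vent cap, about 60 g, standing on its plug (radius 20 mm, 12 mm tall); origin at the centre of the plug's underside, z up. Two lugs along +x and -x, 8 mm wide, reaching 26.5 mm from the axis, tops at 6.5 mm. Flange of radius 31.5 mm from 12 to 18 mm. It looks the same after half a turn. Seated, its origin is 6 mm above the port's.
- cap_bar (a point): centre of the top of the cap's upright finger bar, 45 mm above the cap's origin: the bar runs along the cap's x, 52 mm long, 14 mm wide (along y), 27 mm tall above the flange; grip it across its width. Once twisted under the ledge the cap can rise only 1.5 mm.
- orchid_pot: white ceramic orchid pot with a flowering orchid, radius 62 mm, pot 115 mm and flowers about 360 mm high, loose; origin centre of the underside. Leave alone.
- mister: red trigger mister with black press button, radius 38 mm, 200 mm high, loose; origin centre of the underside. Leave alone.
- scoop: pale beech measuring scoop lying along its x, about 160 mm long, cup of radius 25 mm and 30 mm high at +x, loose. Leave alone.
- fork: stainless fork lying along its x, 185 mm long, 22 mm wide, 4 mm thick, loose. Leave alone.
Not all that is in view belongs to the job. Of the things shaped like the vent_cap, the orange one is meant.

How it is judged:
By the outcome, as a careful person would: the job done as asked, in the order asked, and still so for the second after the job is handed in, while the arm keeps its last pose, push and grip.
It also fails if it takes over 67 s, if anything falls off the work surface, if the arm or the gripper's body presses on something with over 40 N, if the wrist force passes 120 N, or if a joint passes its speed limit or range.

## Working session

There is one attempt and no reset: what is moved stays moved. The work goes in short steps, each a Python script; the robot and the scene stay as the last script left them, time stands still between calls to the robot, and variables do not carry over. Pictures are saved under pics/ and viewed, and the job is handed in when it is done.

```bash
ls; mkdir -p pics; cat > h.py <<'E'
import numpy as np, cv2
from bench import robot, hand, solve_ik, eyes, nets
def proj(f,X):
    c=f["R"]@np.asarray(X,float)+np.asarray(f["t"]).ravel(); fl=192/np.tan(np.radians(f["fovy"])/2)
    return np.array([f["cx"]+fl*c[0]/c[2], f["cy"]+fl*c[1]/c[2]])
def ray(f,px,z):
    fl=192/np.tan(np.radians(f["fovy"])/2); R=np.asarray(f["R"]);t=np.asarray(f["t"]).ravel()
    d=R.T@np.array([(px[0]-f["cx"])/fl,(px[1]-f["cy"])/fl,1]); o=-R.T@t
    return o+d*(z-o[2])/d[2]
E
python3 - <<'E'
from h import *
for n in ["scene","top"]:
    f=eyes.grab_frame(n); cv2.imwrite(f"pics/{n}0.png",f["img"]); print(n,f["fovy"],f["cx"],f["cy"],(-np.asarray(f["R"]).T@f["t"]).round(3))
    for q in ["turntable","dome_top","knob_top","vent_port","port_mouth","half_mark","vent_cap","cap_bar","orchid_pot","mister","scoop","fork"]:
        print(q,[(np.round(b["position"],3).tolist(),round(b["score"],2),proj(f,b["position"]).round().tolist()) for b in nets.boxes_of(n,q)[:4]])
print(robot.get_state())
E
```

```text
pics
scene 45.26498736902466 251.76288134609004 185.2729368016777 [ 1.33  -0.391  1.346]
turntable [([0.636, -0.004, 0.03], 0.59, [270.0, 223.0]), ([0.472, 0.49, 0.132], 0.57, [371.0, 120.0])]
dome_top [([0.639, -0.004, 0.029], 0.65, [271.0, 223.0]), ([0.706, -0.304, 0.002], 0.39, [195.0, 281.0])]
knob_top [([0.638, -0.005, 0.024], 0.84, [270.0, 224.0])]
vent_port [([0.636, -0.006, 0.028], 0.81, [269.0, 223.0]), ([0.638, -0.482, 0.112], 0.64, [126.0, 272.0]), ([0.47, 0.49, 0.129], 0.53, [371.0, 120.0])]
port_mouth [([0.639, -0.003, 0.032], 0.82, [271.0, 223.0])]
half_mark [([0.634, -0.0, 0.027], 0.92, [271.0, 222.0]), ([0.472, 0.491, 0.131], 0.36, [371.0, 120.0])]
vent_cap [([0.33, -0.306, 0.019], 0.77, [154.0, 191.0]), ([0.558, -0.271, 0.012], 0.69, [187.0, 239.0]), ([0.486, -0.429, 0.017], 0.55, [135.0, 240.0]), ([0.44, -0.325, 0.019], 0.51, [159.0, 217.0])]
cap_bar [([0.559, -0.276, 0.015], 0.78, [186.0, 239.0]), ([0.445, -0.331, 0.017], 0.74, [158.0, 219.0]), ([0.491, -0.427, 0.016], 0.61, [136.0, 241.0]), ([0.33, -0.307, 0.018], 0.53, [154.0, 191.0])]
orchid_pot [([0.443, -0.326
[... 1557 characters left out ...]
0, 143.0]), ([0.58, 0.016, 0.031], 0.58, [251.0, 179.0])]
{'clock': 1.3, 'joints': array([ 1.24028926e+00,  9.10962355e-02,  1.23068505e+00, -3.93073761e-05,
        1.81980298e+00, -5.66831522e-02]), 'dq': array([ 0.000508  , -0.00060958,  0.00011556,  0.00064172,  0.00231682,
       -0.00176834]), 'tau': array([ 4.00466488e-04, -4.46191013e+01, -4.06504726e+01,  6.97611971e-02,
        1.93995429e-02,  4.17467703e-06]), 'tool_pos': array([0.16225898, 0.5776603 , 0.22264192]), 'tcp_rot': array([ 0.09651292,  0.70047555, -0.09651228,  0.70050313]), 'force': array([-0.0219467 ,  0.15293356, -0.10574883]), 'torque': array([-0.0134753 ,  0.02423162,  0.04307317]), 'opening': 0.9957091530394686}
```

View pics/scene0.png

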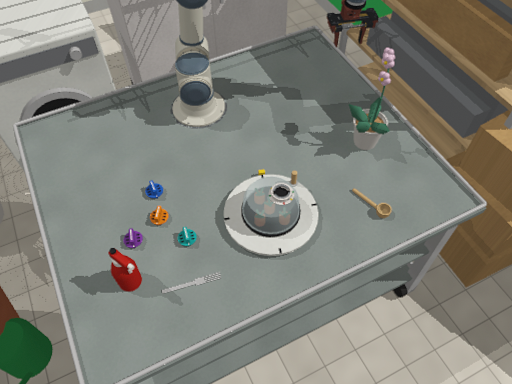

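View pics/top0.png

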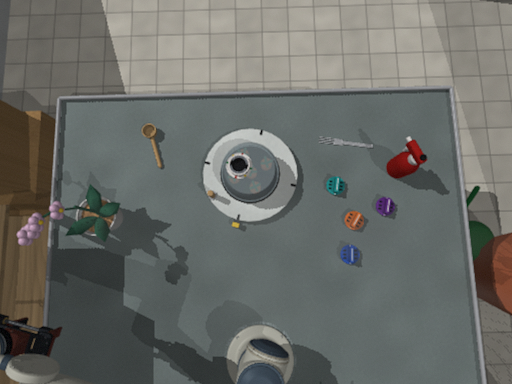

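```bash
python3 - <<'E'
import cv2,numpy as np
t=cv2.imread('pics/top0.png'); s=cv2.imread('pics/scene0.png')
a=cv2.resize(t[165:285,310:410],None,fx=4,fy=4,interpolation=2); b=cv2.resize(s[170:290,110:210],None,fx=4,fy=4,interpolation=2)
cv2.imwrite('pics/caps0.png',np.hstack([a,b]))
a=cv2.resize(t[110:250,180:320],None,fx=4,fy=4,interpolation=2);cv2.imwrite('pics/tt0.png',a)
E
```

```text
(no output)
```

View pics/caps0.png

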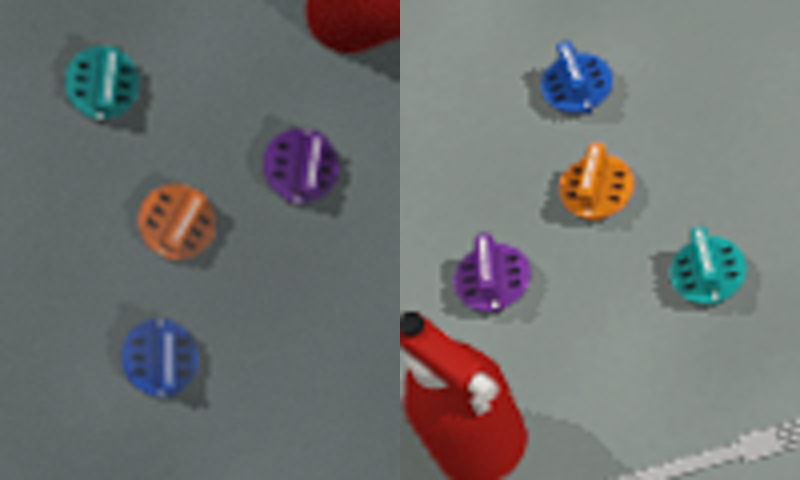

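View pics/tt0.png

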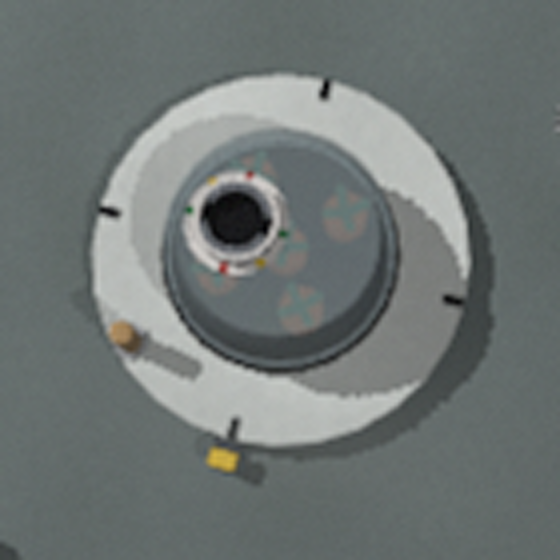

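The orange cap is at top (354,220) and scene (159,217). Its look-alikes in the top view are teal (335,186), purple (385,206) and blue (351,254), and the crop confirms the orange choice. The turntable is at top (250,178), with the yellow tab at (236,225) and the peg at (211,194). Next I'll measure.

```bash
cat >> h.py <<'E'
from scipy.optimize import least_squares
def fitcirc(P):
    r=least_squares(lambda p:np.hypot(P[:,0]-p[0],P[:,1]-p[1])-p[2],[*P.mean(0)[:2],0.1],loss='soft_l1',f_scale=0.002); return r.x
def blob(f,lo,hi,win=None):
    h=cv2.cvtColor(f["img"],cv2.COLOR_BGR2HSV); m=cv2.inRange(h,np.array(lo),np.array(hi))
    if win is not None:
        w=np.zeros_like(m); x0,y0,x1,y1=win; w[y0:y1,x0:x1]=255; m&=w
    return m
def cent(m):
    ys,xs=np.nonzero(m); return np.array([xs.mean(),ys.mean()]),len(xs)
E
python3 - <<'E'
from h import *
for n in ["top","scene"]:
    f=eyes.grab_frame(n); print("==",n)
    masks=nets.cut_out(n,"platter"); print([ (round(m["score"],2),int(m["mask"].sum()),cent(m["mask"])[0].round(1).tolist()) for m in masks[:3]])
    tc=(250,178) if n=="top" else (271,215)
    # platter white: low saturation, bright
    h=cv2.cvtColor(f["img"],cv2.COLOR_BGR2HSV)
    m=masks[0]["mask"].astype(np.uint8)
    cs,_=cv2.findContours(m,cv2.RETR_EXTERNAL,cv2.CHAIN_APPROX_NONE); c=max(cs,key=len)[:,0]
    P=np.array([ray(f,p,0.03) for p in c]); print("platter fit",fitcirc(P).round(4))
    for nm,lo,hi,z,w in [("tab",(18,120,100),(35,255,255),0.03,(tc[0]-60,tc[1]-70,tc[0]+60,tc[1]+70)),
        ("peg",(8,60,80),(20,255,255),0.092,(tc[0]-60,tc[1]-70,tc[0]+60,tc[1]+70)),
        ("cap",(5,130,80),(15,255,255),0.018,(335,200,375,240) if n=="top" else (140,200,175,232))]:
        mm=blob(f,lo,hi,w)
        k,l,st,ce=cv2.connectedComponentsWithStats(mm)
        for i in range(1,k):
            if st[i,4]>8: print(nm,st[i].tolist(),ce[i].round(1),ray(f,ce[i],z).round(4))
E
```

```text
== top
[(0.76, 6885, [250.3, 175.1])]
platter fit [0.5963 0.0166 0.1578]
tab [232, 222, 8, 6, 34] [235.3 224.4] [0.4288 0.0696 0.03  ]
peg [207, 190, 8, 8, 39] [210.7 193.7] [0.5251 0.1423 0.092 ]
cap [345, 211, 18, 19, 211] [353.1 219.5] [ 0.4366 -0.3223  0.018 ]
== scene
[(0.73, 6078, [270.5, 214.6])]
platter fit [0.6012 0.0145 0.1588]
tab [258, 169, 7, 6, 34] [261.  171.7] [0.4328 0.0655 0.03  ]
peg [291, 171, 6, 13, 67] [293.6 177. ] [0.5455 0.1321 0.092 ]
cap [150, 208, 18, 17, 157] [157.7 216.7] [ 0.4365 -0.3303  0.018 ]
```

```bash
cat >> h.py <<'E'
from scipy.spatial.transform import Rotation as Rot
def down(yaw):  # jaw direction (tool y) at angle yaw in world
    x=np.array([0,0,-1.]); y=np.array([np.cos(yaw),np.sin(yaw),0]); return Rot.from_matrix(np.c_[x,y,np.cross(x,y)]).as_quat()
C=np.array([0.598,0.0155]); TH=np.radians(-17.6)
E
python3 - <<'E'
from h import *
for s in (1,-1):
  for a in (135,180,225):
    phi=np.radians(a)+TH; p=C+0.145*np.array([np.cos(phi),np.sin(phi)])
    print(s,a,p.round(3),[np.round(q,2).tolist() if (q:=solve_ik([*p,z],down(phi+s*np.pi/2))) is not None else None for z in (0.055,0.2)])
for s in(1,-1):
  for yaw in (-39,51): print(s,yaw,np.round(solve_ik([.437,-.322,.1],down(np.radians(yaw)+(s<0)*np.pi)),2))
print(np.round(solve_ik([.117,.34,.25],robot.get_state()["tcp_rot"]),2))
E
```

```text
1 135 [0.531 0.144] [None, None]
1 180 [0.46  0.059] [[0.05, -0.25, 1.85, -0.0, 1.54, 1.93], [0.05, -0.28, 1.62, -0.0, 1.8, 1.93]]
1 225 [ 0.469 -0.051] [[-0.18, -0.23, 1.83, 0.0, 1.54, 0.91], [-0.18, -0.26, 1.6, -0.0, 1.8, 0.91]]
-1 135 [0.531 0.144] [[0.2, -0.01, 1.63, -0.0, 1.52, -0.27], [0.2, -0.05, 1.41, -0.0, 1.78, -0.27]]
-1 180 [0.46  0.059] [[0.05, -0.25, 1.85, -0.0, 1.54, -1.21], [0.05, -0.28, 1.62, -0.0, 1.8, -1.21]]
-1 225 [ 0.469 -0.051] [[-0.18, -0.23, 1.83, -0.0, 1.54, -2.23], [-0.18, -0.26, 1.6, -0.0, 1.8, -2.23]]
1 -39 [-0.7  -0.05  1.59 -0.    1.6  -0.02]
1 51 [-0.7  -0.05  1.59 -0.    1.6  -1.59]Traceback (most recent call last):
  File "<stdin>", line 7, in <module>
    return _wrapfunc(a, 'round', decimals=decimals, out=out)
    return _wrapit(obj, method, *args, **kwds)
    result = getattr(arr, method)(*args, **kwds)
TypeError: unsupported operand type(s) for *: 'NoneType' and 'float'
```

```bash
python3 - <<'E'
from h import *
phi=np.radians(135)+TH; p=C+0.145*np.array([np.cos(phi),np.sin(phi)])
robot.line_to([.117,.36,.25],speed=0.25)
robot.goto([.36,.11,.25],down(phi-np.pi/2))
robot.line_to([*p,.13],speed=0.25)
f=eyes.grab_frame("top"); cv2.imwrite("pics/t1.png",cv2.resize(f["img"][110:250,160:320],None,fx=4,fy=4,interpolation=2))
f=eyes.grab_frame("scene"); cv2.imwrite("pics/s1.png",cv2.resize(f["img"][90:250,200:360],None,fx=3.5,fy=3.5,interpolation=2))
print(proj(f,robot.get_state()["tool_pos"]),robot.get_state()["clock"],robot.get_state()["tool_pos"]-[*p,.13])
E
```

```text
[295.41088668 165.48739555] 4.9583 [-9.66714687e-05  2.67852063e-04  1.56700646e-03]
```

View pics/t1.png

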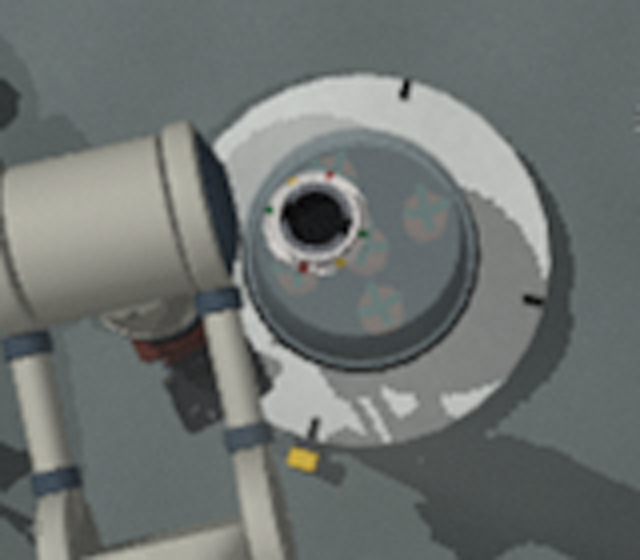

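View pics/s1.png

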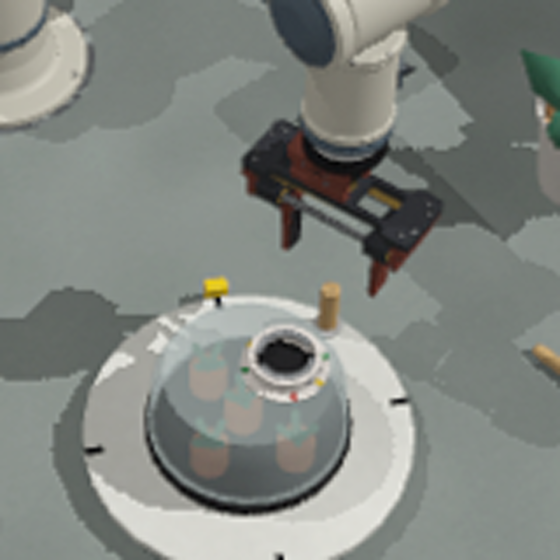

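The jaws straddle the peg: scene crop shows fingers at (290,245) and (375,290), and the peg at (330,288). Next I descend, grip and swing.

```bash
python3 - <<'E'
from h import *
P=lambda a:C+0.145*np.array([np.cos(np.radians(a)+TH),np.sin(np.radians(a)+TH)])
st=lambda:robot.get_state()
print(robot.line_to([*P(135),.056],speed=0.12,stop_force=8), st()["tool_pos"])
hand.set_gripper(0.1,effort=15)
print("open",st()["opening"],st()["force"].round(1))
for i,a in enumerate(np.linspace(135,225,11)[1:]):
    robot.line_to([*P(a),.056],speed=0.10,rot=down(np.radians(a)+TH-np.pi/2))
    s=st(); print(a,s["force"].round(1),round(s["opening"],3),round(s["clock"],2))
f=eyes.grab_frame("scene"); cv2.imwrite("pics/s2.png",cv2.resize(f["img"][90:250,200:360],None,fx=3.5,fy=3.5,interpolation=2))
E
```

```text
False [0.53169203 0.14431251 0.05690249]
open 0.22197264608670303 [0.3 0.4 0.2]
144.0 [ 3.8 -0.6 -2. ] 0.226 7.15
153.0 [ 5.3 -0.7 -4.1] 0.221 7.53
162.0 [ 7.5 -0.4 -5.8] 0.222 7.9
171.0 [ 9.  -2.7 -4.9] 0.225 8.28
180.0 [ 9.7 -2.5 -6.9] 0.224 8.65
189.0 [11.2 -3.8 -6.8] 0.221 9.03
198.0 [12.4 -3.3 -7.9] 0.226 9.4
207.0 [12.6 -1.  -7.4] 0.222 9.78
216.0 [12.1  2.3 -7.4] 0.225 10.15
225.0 [11.3  6.5 -5.2] 0.224 10.53
```

View pics/s2.png

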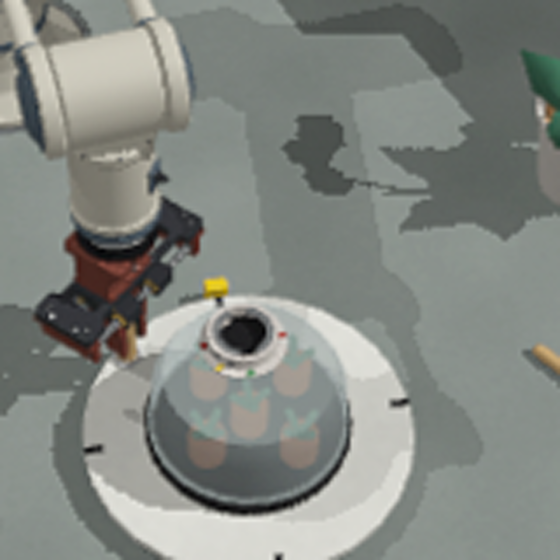

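The port is now on the front side, at crop (243,332). I'll release, back off and look at the settled platter and the cap.

```bash
python3 - <<'E'
from h import *
st=lambda:robot.get_state()
hand.set_gripper(0.7)
p=st()["tool_pos"]; print(st()["force"].round(1))
robot.line_to([p[0],p[1],.2],speed=0.25)
robot.goto([.30,-.30,.25],down(np.radians(51)))
fs={n:eyes.grab_frame(n) for n in("top","scene")}
import pickle; pickle.dump(fs,open("f3.pkl","wb"))
a=cv2.resize(fs["top"]["img"][110:250,180:320],None,fx=4,fy=4,interpolation=2)
cv2.imwrite("pics/t3.png",a)
b=cv2.resize(fs["scene"]["img"][160:260,220:330],None,fx=5,fy=5,interpolation=2); cv2.imwrite("pics/s3.png",b)
c=np.hstack([cv2.resize(fs["top"]["img"][200:240,334:374],None,fx=10,fy=10,interpolation=2),cv2.resize(fs["scene"]["img"][197:237,138:178],None,fx=10,fy=10,interpolation=2)]); cv2.imwrite("pics/c3.png",c)
print(st()["clock"])
E
```

```text
[ 1.  -1.1 -0. ]
13.3667
```

View pics/t3.png

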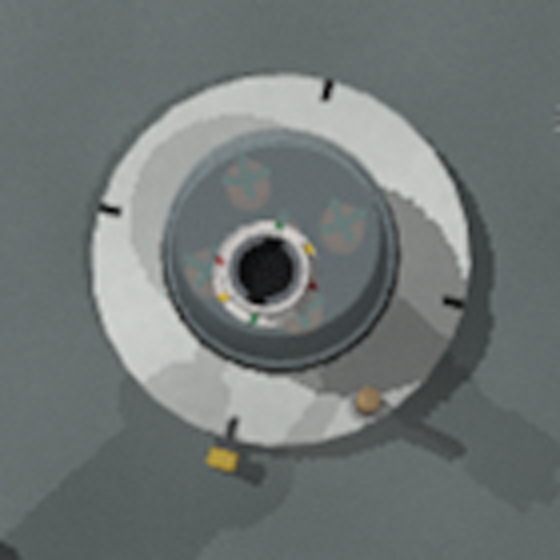

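View pics/s3.png

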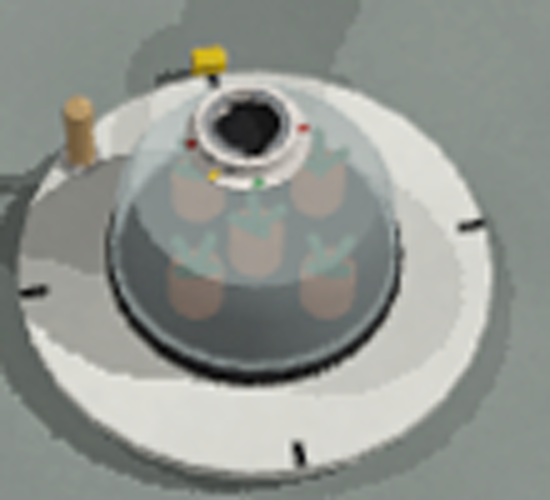

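View pics/c3.png

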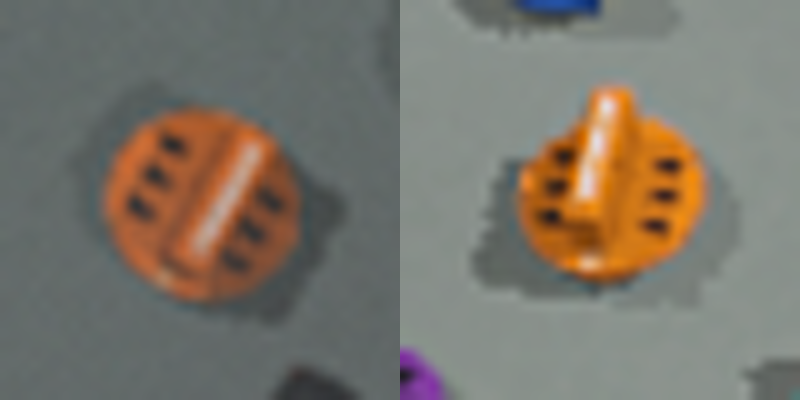

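```bash
cat > m.py <<'E'
from h import *
import pickle
fs=pickle.load(open("f3.pkl","rb"))
for n in("top","scene"):
    f=fs[n]; print("==",n)
    w=(334,200,374,240) if n=="top" else (138,197,178,237)
    hsv=cv2.cvtColor(f["img"],cv2.COLOR_BGR2HSV)
    m=blob(f,(4,110,60),(18,255,255),w); 
    m=cv2.morphologyEx(m,cv2.MORPH_CLOSE,np.ones((5,5),np.uint8))
    k,l,s,ce=cv2.connectedComponentsWithStats(m); i=1+np.argmax(s[1:,4])
    c=max(cv2.findContours((l==i).astype(np.uint8),cv2.RETR_EXTERNAL,cv2.CHAIN_APPROX_NONE)[0],key=len)[:,0]
    P=np.array([ray(f,p,.018) for p in c]); print("flange",fitcirc(P).round(4))
    # stripe
    b=np.zeros_like(m); b[w[1]:w[3],w[0]:w[2]]=1
    sm=(b>0)&(hsv[...,2]>175)&(hsv[...,1]<120); print("stripe n",sm.sum())
    ys,xs=np.nonzero(sm); Q=np.array([ray(f,(x,y),.045) for x,y in zip(xs,ys)])[:,:2]
    mu=Q.mean(0); u=np.linalg.svd(Q-mu)[2][0]; print("stripe",mu.round(4),np.degrees(np.arctan2(u[1],u[0])).round(1))
pk={"top":dict(g=[(279,224),(254,320)],y=[(309,250),(222,298)],r=[(219,261),(312,286)],hole=(266,268),off=(180,110),s=4),
    "scene":dict(g=[(258,183)],y=[(213,175)],r=[(191,143),(303,128)],hole=(247,124),off=(220,160),s=5)}
for n,d in pk.items():
    f=fs[n]
    W=lambda p,z:ray(f,np.array(d["off"])+(np.array(p)+.5)/d["s"]-.5,z)[:2]
    for k in"gyr": 
        for p in d[k]: print(n,k,W(p,.129).round(4))
    if n=="top": print("mid g,r",sum(W(p,.129) for p in d["g"])/2,sum(W(p,.129) for p in d["r"])/2,sum(W(p,.129) for p in d["y"])/2)
    print("hole .142",W(d["hole"],.142).round(4))
E
python3 m.py
```

```text
== top
flange [ 0.4355 -0.3245  0.03  ]
stripe n 21
stripe [ 0.4352 -0.3251] 146.5
== scene
flange [ 0.4353 -0.3264  0.0311]
stripe n 18
stripe [ 0.436 -0.325] -34.8
top g [0.605  0.0169]
top g [0.5303 0.0378]
top y [ 0.5839 -0.0058]
top y [0.548  0.0621]
top r [0.577 0.064]
top r [ 0.5556 -0.0074]
mid g,r [0.56762177 0.02735199] [0.56629837 0.02826682] [0.56592418 0.02813653]
hole .142 [0.5682 0.0274]
scene g [0.6031 0.0153]
scene y [ 0.5845 -0.0075]
scene r [ 0.5556 -0.0087]
scene r [0.578  0.0615]
hole .142 [0.5668 0.0261]
```

```bash
cat > p.py <<'E'
from h import *
st=lambda:robot.get_state()
q=down(np.radians(56)); c=[.4355,-.325]
robot.goto([*c,.10],q)
print(robot.line_to([*c,.022],speed=0.1,stop_force=6), st()["tool_pos"].round(4))
hand.set_gripper(0.05,effort=40)
print("open mm",st()["opening"]*88,st()["force"].round(1))
robot.line_to([*c,.20],speed=0.25)
print("open mm",st()["opening"]*88,st()["force"].round(1))
robot.goto([.567,.0268,.20],down(np.radians(73.2)))
robot.line_to([.567,.0268,.170],speed=0.15)
s=st();print(s["tool_pos"],s["clock"])
fs={n:eyes.grab_frame(n) for n in("top","scene")}
import pickle; pickle.dump(fs,open("f4.pkl","wb"))
cv2.imwrite("pics/t4.png",cv2.resize(fs["top"]["img"][120:240,190:310],None,fx=5,fy=5,interpolation=2))
cv2.imwrite("pics/s4.png",cv2.resize(fs["scene"]["img"][140:240,220:320],None,fx=6,fy=6,interpolation=2))
E
python3 p.py
```

```text
False [ 0.4359 -0.3253  0.0228]
open mm 13.768048809213896 [-0.9 -0.8  0.1]
open mm 13.705271527897729 [-0.2 -0.1 -0.7]
[0.56641988 0.02584653 0.16915567] 18.525
```

View pics/t4.png

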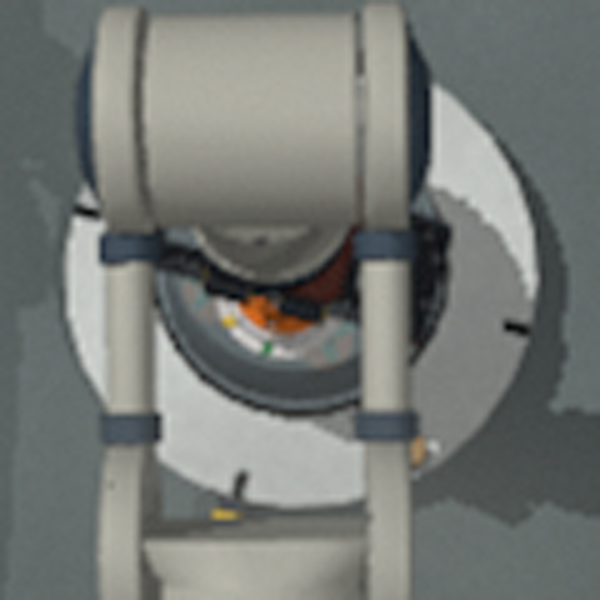

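View pics/s4.png

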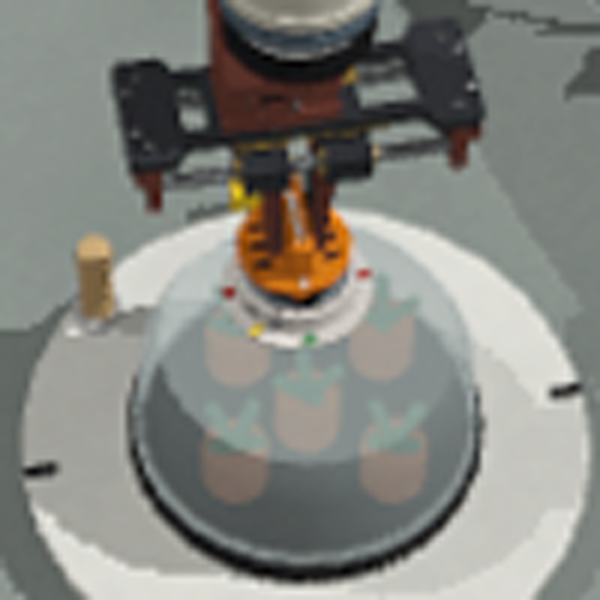

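```bash
cat > m4.py <<'E'
from h import *
import pickle
f=pickle.load(open("f4.pkl","rb"))["scene"]
m=blob(f,(4,130,90),(18,255,255),(250,170,290,195))
m=cv2.morphologyEx(m,cv2.MORPH_CLOSE,np.ones((3,3),np.uint8))
c=max(cv2.findContours(m,cv2.RETR_EXTERNAL,cv2.CHAIN_APPROX_NONE)[0],key=len)[:,0]
print(c.min(0),c.max(0))
# predicted silhouette of flange (top and bottom rims) for centre p; compare bbox-left/right/bottom
def sil(p,z):
    a=np.linspace(0,2*np.pi,200); pts=np.array([proj(f,[p[0]+.0315*np.cos(t),p[1]+.0315*np.sin(t),zz]) for t in a for zz in(z-.006,z)])
    return cv2.convexHull(pts.astype(np.float32)).reshape(-1,1,2)
# lower-part contour pixels: pixel centers lie ~0.5px inside silhouette
sel=np.array([p for p in c if p[1]>178 and p[1]<194])
z=.1692-.022-.0008+.018
r=least_squares(lambda p:[cv2.pointPolygonTest(sil(p,z),(float(x),float(y)),True)-.5 for x,y in sel],[.5664,.0258],loss='soft_l1',f_scale=.5,diff_step=1e-2)
print(len(sel),r.x,np.round(r.fun,1))
E
python3 m4.py
python3 - <<'E'
import cv2,pickle
f=pickle.load(open("f4.pkl","rb"))["scene"]["img"]
cv2.imwrite("pics/s4b.png",cv2.resize(f[165:205,245:300],None,fx=14,fy=14,interpolation=0))
E
```

```text
[260 170] [277 189]
31 [0.56477923 0.0260691 ] [ 5.8  5.2  4.4  0.5  0.6  0.6  0.5  0.2 -0.2  0.1  0.1 -0.1  0.4 -0.2
  0.1  0.3  0.4 -0.5 -0.6  0.3  0.  -0.3  0.2  0.5  0.6  0.3  0.8  1.
  1.1  1.2  1.1]
```

View pics/s4b.png

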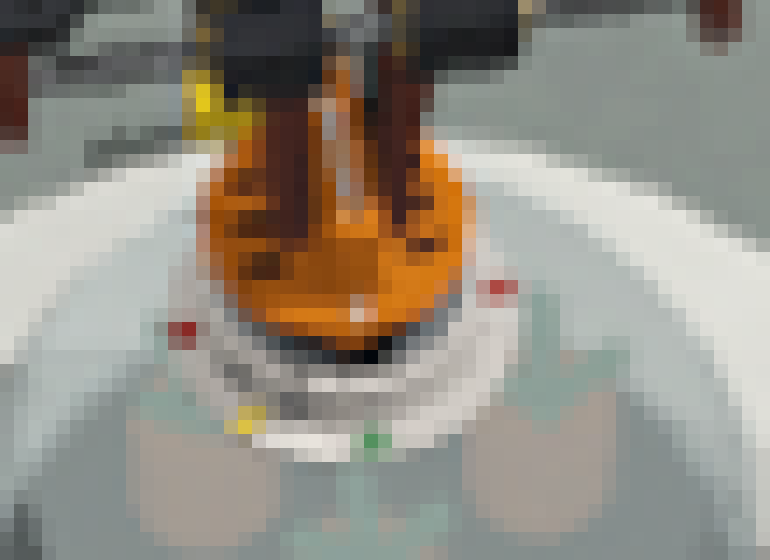

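```bash
cat > ins.py <<'E'
from h import *
st=lambda:robot.get_state()
q=down(np.radians(73.2))
ax=np.array([np.cos(np.radians(-16.8)),np.sin(np.radians(-16.8))]); ay=np.array([-ax[1],ax[0]])
b=np.array([.568,.0265])
for i,(u,v) in enumerate([(0,0),(.0015,0),(-.0015,0),(0,.0015),(0,-.0015),(.003,0),(-.003,0),(.0015,.0015),(.0015,-.0015),(-.0015,.0015),(-.0015,-.0015)]):
    p=b+u*ax+v*ay
    robot.line_to([*p,.168],speed=.08,rot=q)
    hit=robot.line_to([*p,.150],speed=.04,stop_force=7)
    s=st(); print(i,u,v,hit,s["tool_pos"].round(4),s["force"].round(1),s["torque"].round(2),round(s["clock"],2))
    if s["tool_pos"][2]<.156: break
E
python3 ins.py
```

```text
0 0 0 True [0.568  0.0267 0.1518] [0.9 0.5 4.1] [ 0.11 -0.01  0.01] 19.3
```

```bash
cat > tw.py <<'E'
from h import *
st=lambda:robot.get_state()
b=st()["tool_pos"][:2]
robot.line_to([*b,.1522],speed=.02)
s=st(); print(s["tool_pos"].round(4),s["force"].round(1),s["torque"].round(2))
for yaw in (66,59,52):
    robot.line_to([*b,.1522],speed=.05,rot=down(np.radians(yaw)))
    s=st(); print(yaw,s["tool_pos"].round(4),s["force"].round(1),s["torque"].round(2),round(s["opening"]*88,1),round(s["clock"],2))
f=eyes.grab_frame("scene"); cv2.imwrite("pics/s5.png",cv2.resize(f["img"][150:215,230:310],None,fx=9,fy=9,interpolation=2))
E
python3 tw.py
```

```text
[0.5679 0.0267 0.1518] [-0.8 -0.9  0.9] [ 0.02 -0.02  0.02]
66 [0.5679 0.0268 0.1518] [0.2 0.1 0.3] [ 0.07 -0.05 -0.06] 13.6 19.82
59 [0.5679 0.0267 0.1519] [-0.3  0.2 -0.1] [-0.1   0.05  0.04] 13.8 20.1
52 [0.568  0.0267 0.152 ] [ 0.8 -0.5 -1.1] [-0.02  0.04 -0.  ] 13.8 20.38
```

View pics/s5.png

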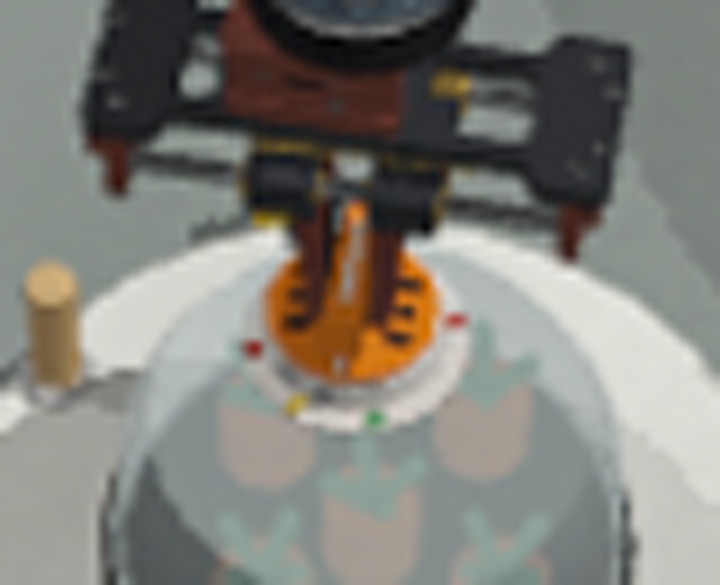

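Twisting is nearly force-free. I'll check that the lugs are under the ledge with a gentle lift, then finish the turn.

```bash
cat > tw2.py <<'E'
from h import *
st=lambda:robot.get_state()
b=st()["tool_pos"][:2]
print("lift",robot.line_to([*b,.1565],speed=.03,stop_force=5),st()["tool_pos"].round(4),st()["force"].round(1))
robot.line_to([*b,.1522],speed=.03)
for yaw in (44,36,28.1):
    robot.line_to([*b,.1522],speed=.05,rot=down(np.radians(yaw)))
    s=st(); print(yaw,s["tool_pos"].round(4),s["force"].round(1),s["torque"].round(2),round(s["opening"]*88,1),round(s["clock"],2))
robot.hold(0.5)
s=st(); R=Rot.from_quat(s["tcp_rot"]).as_matrix(); print("yaw",np.degrees(np.arctan2(R[1,1],R[0,1])),s["force"].round(1),s["torque"].round(2),np.abs(s["dq"]).max())
fs={n:eyes.grab_frame(n) for n in("top","scene")}
import pickle; pickle.dump(fs,open("f6.pkl","wb"))
cv2.imwrite("pics/s6.png",cv2.resize(fs["scene"]["img"][150:215,230:310],None,fx=9,fy=9,interpolation=2))
cv2.imwrite("pics/t6.png",cv2.resize(fs["top"]["img"][120:240,190:310],None,fx=5,fy=5,interpolation=2))
cv2.imwrite("pics/sf6.png",fs["scene"]["img"])
E
python3 tw2.py
```

```text
lift True [0.5672 0.0267 0.1527] [ 1.4  0.4 -0.2]
44 [0.5679 0.0267 0.1521] [-0.1  0.2 -0.2] [-0.03  0.04 -0.03] 14.0 21.18
36 [0.568  0.0267 0.1522] [-0.4 -0.6 -0.2] [-0.05  0.03  0.  ] 13.4 21.47
28.1 [0.568  0.0267 0.1522] [ 0.9 -0.5 -0.8] [-0.06  0.04 -0.03] 13.5 21.76
yaw 28.12935788949025 [-0.2  0.1 -0.5] [-0.03  0.04 -0.02] 0.0025075579104625015
```

View pics/s6.png

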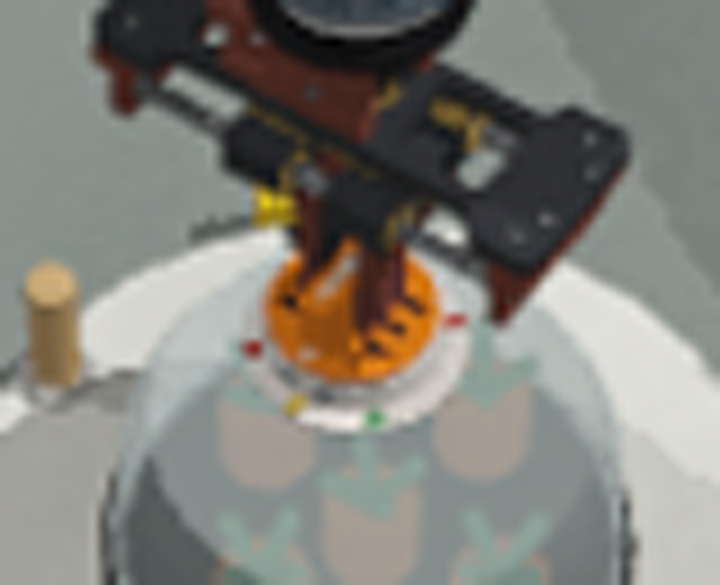

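View pics/t6.png

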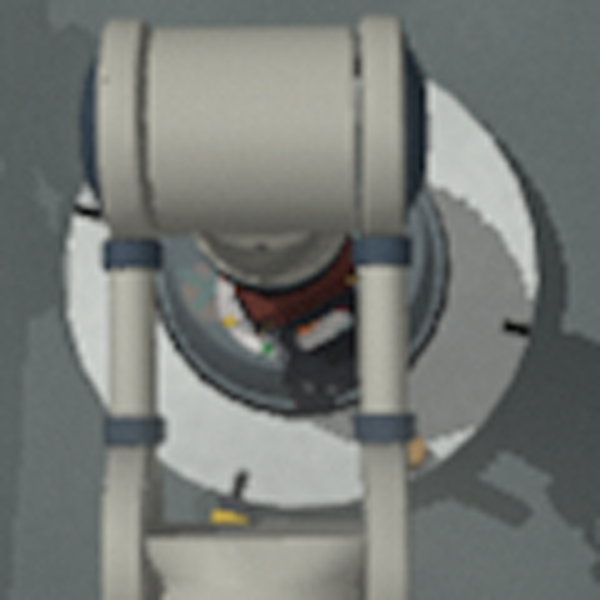

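View pics/sf6.png

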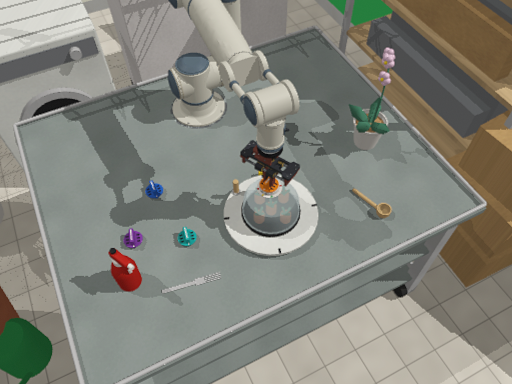

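```bash
python3 - <<'E'
from h import *
import pickle
f=pickle.load(open("f6.pkl","rb"))["scene"]
px=lambda x,y:np.array([230,150])+(np.array([x,y])+.5)/9-.5
d=ray(f,px(308,352),.148)[:2]; y=ray(f,px(295,405),.129)[:2]; g=ray(f,px(374,418),.129)[:2]
r=[ray(f,px(253,348),.129)[:2],ray(f,px(456,320),.129)[:2]]; c=sum(r)/2
A=lambda v:np.degrees(np.arctan2(v[1],v[0])).round(1)
for o in (c,np.array([.5665,.0263])): print(o,"dot",A(d-o),np.hypot(*(d-o)).round(4),"yel",A(y-o),np.hypot(*(y-o)).round(4),"grn",A(g-o),np.hypot(*(g-o)).round(4),"red",A(r[0]-o),A(r[1]-r[0])-180)
E
```

```text
[0.5665861  0.02631477] dot -65.4 0.0273 yel -61.7 0.0379 grn -17.0 0.0373 red -107.4 -107.4
[0.5665 0.0263] dot -65.2 0.0274 yel -61.6 0.0379 grn -16.9 0.0374 red -107.3 -107.4
```

```bash
python3 - <<'E'
from h import *
s=robot.get_state(); print(s["clock"],s["force"].round(1),s["opening"]*88); print(robot.hand_in())
E
```

```text
22.3583 [-0.5 -0.2  0.1] 13.865757992826456
the job is handed in; nothing more can be done
None
```

I gripped the peg and swung the platter one notch anticlockwise. It settled with the vent port at the front. I then dropped the orange cap home in the port at the first try and twisted it clockwise to half way. The job was handed in at 22.4 s with the cap still gripped and still.

**Last checks**
- **Seating:** The gripper stopped at the height expected with the flange on the collar. After 21° of twist, a gentle lift was stopped within 1 mm, so the lugs were under the ledge.
- **Angle:** The jaws put the bar at −61.9°. The yellow marks measured −61.7° to −62.1°, and the slots about −17°. No click was felt.
- **Load:** Force on the tool was about 0.5 N, and the jaws were 13.9 mm apart on the 14 mm bar.
- **Surroundings:** In the last scene picture, the orchid, mister, scoop, fork and other caps appear where they began.

**One disagreement:** the white dot at the cap's rim read −65°. One pixel there is about 5°, so I trusted the jaw angle instead.

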